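Close the battery door of the kitchen scale

TASK

The white kitchen scale lies upside down with its battery compartment open. Pick up the grey battery cover by its finger grip, slide its front lip fully home into the slot under the grey bridge at the end of the compartment, pivot it down and press its tail until the orange catch snaps over it and it lies flat, and let go. Do it gently, without forcing cover or scale, and leave everything else where it stands.

Things in the scene. Friction and masses are not known exactly. Their poses are not given: they have to be found in the camera images.
- scale: (Lengths in mm throughout.) White kitchen scale lying upside down, fixed to the worktop. Steel plate 212x146x10 at the bottom, white shell 196x130 with its top at z 44, four black rubber feet (18 across, 4 proud) on the corners. Origin: centre of its underside, on the worktop; z up, x along the open compartment toward the hook slot. In its top: black tray with cells, slot and catch.
- seat (a point): Nominal centre of the seat, 35 above the scale's underside; axes as the scale's. The TRUE tray (recess, ledges, slot, catch) is clamped up to 12 mm from nominal along x, either way, different each time, not measured: feel for it. Recess 60 wide between walls that rise 9 above the seat; the cover rests on ledges at seat height along both sides and both ends; cells lie lower.
- slot (a point): Nominal mouth of the hook slot, at floor level, 46 ahead of seat along x. Slot: 60 wide, opens toward -x, 6.5 high, rigid end 8 beyond the mouth; its roof is a grey bridge 3 thick. The floor runs on level (seat height) 32 back from the mouth, so a lip set down there can be slid along it into the slot, cover pitched tail up 10 to 13 degrees. 5 N of push shows that it is home.
- catch_nose (a point): Nominal tip of the orange sprung catch at the tail end, 43 behind seat, nose underside 3.8 above the seat; 24 wide, steep bevel above the tip, flat top 11.5 above the seat and 4 behind the tip, slippery. Yields up to 9 toward -x (2.5 N to start, then 500 N/m) and springs back over the cover's tail tongue. Pressing down on the rear end of the finger grip takes 6 to 12 N to snap it.
- cover: Grey battery cover, loose, 50 to 100 g, right side up on the worktop. Origin: centre of the plate's underside; z up from its outer face, x toward the front lip. Plate 84 (x) x 56 (y) x 8, stepped down to 3 thick at both ends. Breaks if pressed against the scale with over 20 N. Closed: level on the seat, origin at the true tray's centre (play 2 along x), x along the scale's x, outer face about flush.
- lip (a point): Front end of the cover's lip, at underside level, 52 ahead of the cover's origin; axes as the cover's. The lip is two tongues 18 wide at y -15 and +15, 3 thick, reaching 10 past the plate, rounded ends. Home means the lip at the slot's end: a cover left more than 2 short of home comes down on the flat top of the catch and cannot snap.
- tail (a point): Rear end of the cover's tail tongue, at underside level, 48 behind the cover's origin. Tongue 22 wide, 3 thick, reaching 6 past the plate; it goes under the catch. The plate's flat top behind the finger grip runs from x -40 to -32, 8 above the underside.
- grip (a point): Middle of the top of the finger grip: an upright rib on the cover, 44 long (cover x -32 to 12), 12 wide, rising from 8 to 25.5 above the cover's underside. Pinch its two long sides from above.
- blue_mug: Blue mug, 80x109x90 mm, bystander standing upright behind the work. Origin at the centre of its underside.
- shaker: Salt shaker with grey top, 44 across, 90 tall, bystander on the right. Origin at the centre of its underside.
- cup: Blue-grey cup without handle, 66 across, 76 tall, bystander on the left. Origin at the centre of its underside.
There are look-alikes about, which are no part of the job. There is more than one size of the cover; the one meant has the size given above.

How it is judged:
At the end, for the whole second after the job is handed in: The cover lies at rest, flat in the compartment, lip in the slot and tail under the catch: level with the scale within 0.02 rad, its underside within 1.5 mm above the seat plane (35 mm up), within 15 mm lengthways and 5 mm sideways of the compartment's nominal centre, turned less than 0.1 rad (x of cover in the frame of scale between -0.015 and 0.015 m and y of cover in the frame of scale between -0.005 and 0.005 m and z of cover in the frame of scale between 0.033 and 0.0365 m and angle between the z axis of cover and the z axis of scale, either way round below 0.02 rad and angle between the x axis of cover and the x axis of scale, either way round below 0.1 rad and linear speed of cover below 0.02 m/s); the robot touches nothing.
It fails at once if the cover is forced: more than 20 N between cover and scale (contact force between cover and scale above 20 N).
It fails at once if the arm or gripper presses on the scale with more than 20 N (contact force between the arm and scale above 20 N).
It fails at once if the fingers press on the scale with more than 20 N (contact force between the fingers and scale above 20 N).
It fails at once if a bystander (mug, shaker or cup) is moved more than 30 mm (distance of any of blue_mug, shaker, cup from where it was at the start of the episode above 0.03 m).
It also fails if it takes over 53 s, if anything falls off the work surface, if the arm or the gripper's body presses on something with over 40 N, if the wrist force passes 120 N, or if a joint passes its speed limit or range.

ROBOT

A 6-joint arm with a two-finger parallel gripper is mounted at the origin on a cart in front of the work surface, level with it; the furniture and walls round the work are solid. World frame = base frame: x ahead of the robot, y to its left, z up, the work surface at z = 0. Lengths are in m, angles in rad, forces in N, time in s.
With the tool pointing down it reaches from about 0.425 to 0.95 m from the base axis. Payload 3.5 kg.
Tool frame: the origin (TCP) lies at the very end of the fingers, on their centre line; the grasp point (between the pads) lies 19 mm behind it (env.grip_point_offset is the distance from the TCP to the grasp point, in m); z points along the fingers, y is the direction in which the jaws open and shut (so a half turn about z gives the same grasp; the last joint's range is limited). The gripper opens to 85 mm and grips with 20 to 120 N. Pads are 22 mm wide; open, the fingers measure 114 mm over their backs; the gripper's body (76 mm by 85 mm) begins 54 mm behind the grasp point. The pads swing forward as they close: fully open they stand 13 mm farther back than shut.
Start: joints at [-1.256, 0.286, 1.577, -0, 1.279, -0.15], TCP at [0.303, -0.603, 0.231] pointing down, gripper open.
Joint ranges: [-2.77, 2.77], [-0.9, 2.22], [0.21, 2.48], [-1.53, 4.67], [0.24, 2.81], [-2.84, 2.84]. Speed limits (rad/s): [2.79, 2.79, 3.14, 3.14, 3.14, 3.14].

INTERFACE

Orientations are given as [roll, pitch, yaw] about the fixed x, y, z axes, in that order (R = Rz(yaw) Ry(pitch) Rx(roll)).
In Python, from workcell import readout, optics, env gives the robot as it stands.
- The arm moves only by the tool play_rows, never from a script. Its arguments are lists of equal length, an entry for each row: "dp": the shift along the tool's x, y, z in m, a list of three; "turn": the turn, a rotation vector about the tool's x, y, z in degrees, a list of three; "grip": the finger opening in m, from 0 to 0.0854. In form: {"dp": [[x, y, z], ...], "turn": [[rx, ry, rz], ...], "grip": [grip, ...]}. A call has 1 to 5 rows; each row shifts and turns the commanded pose from where the row before left it, along the tool's axes as they then stand; what a row does not reach is not made up. A row lasts 1/8 s, in which the tool goes at most 62.5 mm and 10.7 degrees, less where a joint would pass 70% of its speed; a pose out of reach is approached as far as the arm can. A call is refused whole if a number of a shift passes 0.0625 or a number of a turn 10.7, either way. A call with a gripper value outside its range is refused whole. The fingers move at their own pace and stop on an object; "newtons" is the grip in N (left out, the last holds). Time passes only in rows, so rows that do not move let the fingers close. It gives the time, the measured TCP pose, the force and the opening at its end, in the units of the state.
- readout.get_obs(): the state, without advancing time (a new reading comes with each control period).
- optics.read_camera(name): name is "scene" or "top" or "wrist"; returns the picture (420x560x3 uint8, red, green, blue); there is no depth.
- optics.camera_info(name): a dict with "camera_matrix" (3x3 intrinsics, pixels), "R" (3x3) and "t" (3): a world point X has camera coordinates R X + t; the wrist camera has in their place "hand_eye" (4x4, takes a point from camera to tool coordinates, whose origin is the TCP and whose axes are the flange's). Camera axes: x right, y down, z forward; pixel columns grow to the right and rows downward; lengths in m; the calibration is good to about 2 mm. A picture is of the moment at which its call begins: read the wrist's pose just before it. camera_info takes no time and is no camera call.
- env.job_done(): hands the job in, once; it reports no verdict.
Trained networks look in the newest picture that a camera, given by its name, has taken for a name from the list of things; names that differ only in an ending like _2 or _b are one class to them, and where a whole thing is asked for, a point or a joint stands for the part that bears it (a point fixed in the world has none). Each returns a list of dicts, best first, with "conf" (0 to 1); they miss things now and then, are a little off and sometimes report something else, mostly with a low value. They report only what shows in the picture. A call takes as long as a camera call. They do not tell look-alikes from the thing itself.
- optics.outline_of(target, camera): "region" (420x560 bool, what is visible of it) and "box" ([left, top, width, height] in pixels, round what is visible of it).
The state is a dict: "time": time; "qpos": joint angles; "qd": joint speeds; "joint_efforts": joint torques, N m; "position": TCP position; "orientation": TCP orientation; "ft_force": force on the tool from outside, world axes, zero at the start; "torque": the same for the moment, N m; "finger_gap": finger opening in m.
Only numpy, scipy, OpenCV 4.12 (cv2) and the standard library are available. Lean on these libraries where they do the work, as an engineer would, in place of code of your own. Each camera call takes 0.05 s, during which the arm holds its last target. There are 200 camera calls.

## Working session

There is one attempt and no reset: what is moved stays moved. The work goes in short steps, Python scripts to look and compute and a tool call to move; the robot and the scene stay as the last step left them, time stands still between calls to the robot, and variables do not carry over. Pictures are saved under pics/ and viewed, about 8 in all and at most 12, crops included, and the job is handed in when it is done.

Besides the shell and the picture viewer there is one more tool, called after ">>>" as a command line: name --argument value ..., lists and objects as JSON in quotes. play_rows: Moves the arm, as the interface text tells. Its arguments: {"type":"object","properties":{"dp":{"type":"array"},"turn":{"type":"array"},"grip":{"type":"array"},"newtons":{"type":"number"}},"required":["dp","turn","grip"]}

```bash
ls; mkdir -p pics; cat > h.py <<'E'
import numpy as np, cv2
from scipy.spatial.transform import Rotation as Ro
from workcell import readout, optics, env
def cam(name):
    i=optics.camera_info(name); K=np.array(i["camera_matrix"])
    if name!="wrist": return K,np.array(i["R"]),np.array(i["t"])
    o=readout.get_obs(); T=np.eye(4); T[:3,:3]=Ro.from_euler('xyz',o["orientation"]).as_matrix(); T[:3,3]=o["position"]
    C=np.linalg.inv(T@np.array(i["hand_eye"])); return K,C[:3,:3],C[:3,3]
def onplane(c,uv,z):
    K,R,t=c; d=R.T@np.linalg.solve(K,[uv[0],uv[1],1.]); o=-R.T@t
    return o+d*(z-o[2])/d[2]
def proj(c,X):
    K,R,t=c; p=K@(R@np.asarray(X,float)+t); return p[:2]/p[2]
def snap(name,fn=None):
    im=optics.read_camera(name)
    if fn: cv2.imwrite("pics/"+fn,im[:,:,::-1])
    return im
E
python3 - <<'E'
from h import *
o=readout.get_obs(); print({k:np.round(v,3) for k,v in o.items()})
a=snap("scene"); b=snap("top"); cv2.imwrite("pics/a.png",cv2.resize(np.vstack([a,b])[:,:,::-1],None,fx=.7,fy=.7))
for n in ("scene","top"):
    for t in ("cover","scale","grip","shaker","cup","blue_mug"):
        for r in optics.outline_of(t,n)[:4]: print(n,t,round(r["conf"],2),r["box"])
E
```

```text
pics
{'time': np.float64(0.0), 'qpos': array([-1.256,  0.287,  1.578, -0.   ,  1.279, -0.15 ]), 'qd': array([-0.001,  0.   , -0.001, -0.001, -0.001,  0.001]), 'joint_efforts': array([-0.0000e+00, -4.0598e+01, -2.9263e+01, -0.0000e+00,  6.0000e-03,
        0.0000e+00]), 'position': array([ 0.302, -0.603,  0.23 ]), 'orientation': array([-3.139, -0.   ,  0.465]), 'ft_force': array([-0.008, -0.31 , -0.323]), 'torque': array([ 0.015, -0.048,  0.008]), 'finger_gap': np.float64(0.085)}
scene cover 0.87 [213.0, 244.7, 46.2, 28.3]
scene cover 0.62 [277.6, 313.5, 42.6, 32.0]
scene cover 0.44 [272.5, 272.1, 17.3, 12.0]
scene grip 0.74 [273.7, 271.4, 15.6, 14.2]
scene grip 0.67 [273.2, 308.1, 50.4, 34.8]
scene grip 0.57 [210.1, 240.0, 48.2, 41.1]
scene shaker 0.95 [361.7, 290.2, 14.6, 27.5]
scene shaker 0.27 [315.3, 180.6, 22.9, 31.1]
scene blue_mug 0.66 [315.5, 178.8, 24.5, 36.2]
top cover 0.9 [312.0, 222.4, 21.9, 28.3]
top cover 0.71 [355.1, 250.5, 44.1, 23.4]
top cover 0.58 [261.2, 262.1, 43.9, 27.6]
top cover 0.27 [140.2, 211.2, 23.0, 25.4]
top scale 0.85 [204.3, 184.6, 45.7, 63.4]
top grip 0.67 [355.2, 251.2, 43.0, 24.1]
top grip 0.64 [259.8, 259.1, 40.9, 32.9]
top grip 0.57 [310.4, 221.6, 23.0, 33.6]
top grip 0.39 [141.0, 214.3, 23.4, 22.1]
top shaker 0.76 [388.1, 199.3, 17.9, 14.0]
top shaker 0.52 [308.2, 223.5, 27.0, 31.6]
top cup 0.89 [143.8, 210.9, 18.6, 24.8]
top blue_mug 0.88 [243.8, 143.1, 32.7, 22.4]
top blue_mug 0.56 [389.2, 198.7, 15.7, 13.8]
top blue_mug 0.3 [202.9, 183.1, 51.0, 63.9]
```

View pics/a.png

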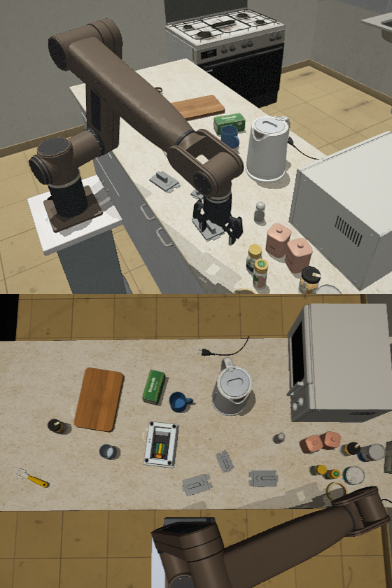

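```bash
python3 - <<'E'
from h import *
c=cam("top")
for n,(x,y,w,h) in dict(a=(312,222.4,21.9,28.3),b=(355,250.5,44,23.4),c=(261,262,44,27.6),scale=(204,184.6,45.7,63.4),shaker=(388,199,18,14),cup=(144,211,18.6,24.8),mug=(244,143,33,22)).items():
    p=onplane(c,(x+w/2,y+h/2),0.02); print(n,p.round(3), (onplane(c,(x+w,y+h),.02)-onplane(c,(x,y),.02)).round(3))
print(-c[1].T@c[2], c[1].round(2))
im=cv2.imread("pics/a.png")
a=optics.read_camera("top"); cv2.imwrite("pics/b.png",cv2.resize(a[170:300,180:420,::-1],None,fx=3.3,fy=3.3,interpolation=cv2.INTER_CUBIC))
E
```

```text
a [ 0.499 -0.19   0.02 ] [-0.094 -0.07   0.   ]
b [ 0.413 -0.364  0.02 ] [-0.077 -0.14   0.   ]
c [ 0.372 -0.058  0.02 ] [-0.09  -0.142  0.   ]
scale [0.569 0.126 0.02 ] [-0.214 -0.153  0.   ]
shaker [ 0.598 -0.438  0.02 ] [-0.048 -0.057  0.   ]
cup [0.548 0.369 0.02 ] [-0.083 -0.064  0.   ]
mug [0.78  0.013 0.02 ] [-0.078 -0.111  0.   ]
[ 0.36018968 -0.04574053  1.53741443] [[-0.01 -1.   -0.01]
 [-0.99  0.01 -0.14]
 [ 0.14  0.   -0.99]]
```

View pics/b.png

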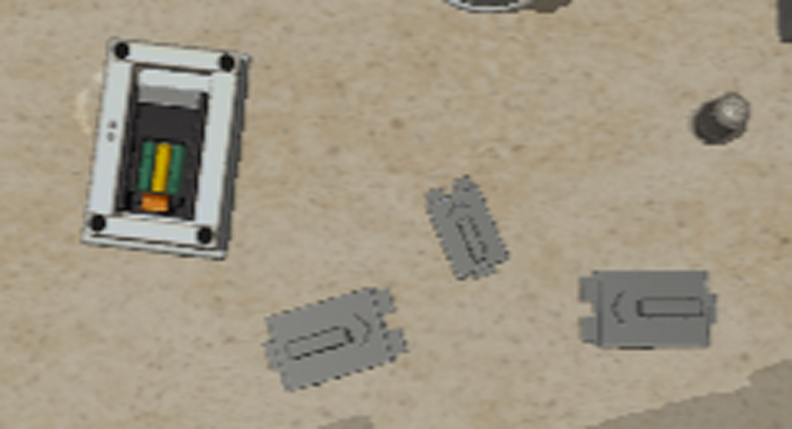

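Three covers are in view: small at (321,237) in the top image, large at (377,262), and large at (283,276). The small one measures about 100x56 mm overall, which fits. The other two are about 140 mm long. The scale's slot end points to world +x and the orange catch is at the near end. I'll go closer with the wrist camera.

```bash
cat >> h.py <<'E'
def plan(P,yaw,pitch=0.):
    """print tool-frame shift and rotvec(deg) to go to P with tool down, yaw, and pitch about own y"""
    o=readout.get_obs(); R0=Ro.from_euler('xyz',o["orientation"]); R1=Ro.from_euler('z',yaw)*Ro.from_euler('x',np.pi)*Ro.from_euler('y',pitch)
    d=R0.inv().apply(np.asarray(P)-o["position"]); r=(R0.inv()*R1).as_rotvec(degrees=True)
    print("pos",np.round(o["position"],4),"rpy",np.round(o["orientation"],4),"q6",o["qpos"][5].round(2),"F",np.round(o["ft_force"],2)); print("dp",d.round(4),"turn",r.round(2))
E
python3 - <<'E'
from h import *
print(np.round(optics.camera_info("wrist")["hand_eye"],3),np.round(optics.camera_info("wrist")["camera_matrix"],0))
plan((.47,-.20,.25),.34)
E
```

```text
[[ 0.    -0.951 -0.31   0.08 ]
 [ 1.     0.    -0.     0.001]
 [ 0.    -0.31   0.951 -0.143]
 [ 0.     0.     0.     1.   ]] [[335.   0. 284.]
 [  0. 335. 215.]
 [  0.   0.   1.]]
pos [ 0.3026 -0.6034  0.2313] rpy [ 3.1416 -0.      0.4648] q6 -0.15 F [-0.12  0.36  0.04]
dp [ 0.3304 -0.2855 -0.0187] turn [ 0.   -0.    7.15]
```

>>> play_rows --dp '[[0.05, -0.041, 0], [0.05, -0.041, 0], [0.05, -0.041, 0], [0.05, -0.041, 0], [0.05, -0.041, 0]]' --turn '[[0, 0, 0], [0, 0, 0], [0, 0, 0], [0, 0, 0], [0, 0, 0]]' --grip '[0.085, 0.085, 0.085, 0.085, 0.085]'

```text
time: 1.38
position: [0.4304, -0.3161, 0.2317]
orientation: [3.141, -0.0, 0.464]
ft_force: [0.9, -0.4, -0.3]
finger_gap: 0.0854
```

>>> play_rows --dp '[[0.05, -0.041, 0], [0.05, -0.041, 0.03], [0, 0, 0], [0, 0, 0]]' --turn '[[0, 0, 0], [0, 0, 7], [0, 0, 0], [0, 0, 0]]' --grip '[0.04, 0.04, 0.04, 0.04]'

```text
time: 1.88
position: [0.4785, -0.2093, 0.2055]
orientation: [3.141, -0.0, 0.344]
ft_force: [-0.0, -0.3, 1.0]
finger_gap: 0.0401
```

```bash
python3 - <<'E'
from h import *
plan((.49,-.19,.2),.34)
np.save("wa.npy",np.array(cam("wrist")[1:],dtype=object),allow_pickle=True)
snap("wrist","c.png")
for t in ("cover","grip","scale"):
    for r in optics.outline_of(t,"wrist")[:4]: print(t,round(r["conf"],2),r["box"])
E
```

```text
pos [ 0.4785 -0.2093  0.2055] rpy [ 3.1406e+00 -1.0000e-04  3.4390e-01] q6 0.62 F [-0.   -0.33  1.05]
dp [ 0.0173 -0.0143  0.0054] turn [ 0.06 -0.    0.22]Traceback (most recent call last):
  File "<stdin>", line 3, in <module>
ValueError: could not broadcast input array from shape (3,3) into shape (3,)
```

```bash
python3 - <<'E'
from h import *
import pickle
pickle.dump(cam("wrist"),open("wa.pkl","wb"))
snap("wrist","c.png")
for t in ("cover","grip"):
    for r in optics.outline_of(t,"wrist")[:4]: print(t,round(r["conf"],2),r["box"])
E
```

```text
cover 0.73 [236.9, 115.8, 57.1, 96.3]
cover 0.56 [341.7, 239.7, 108.7, 84.4]
grip 0.76 [54.7, 176.7, 124.6, 73.9]
grip 0.75 [341.1, 237.8, 110.7, 86.4]
grip 0.6 [236.0, 113.2, 58.1, 98.6]
grip 0.46 [0.6, 0.0, 49.6, 106.1]
```

View pics/c.png

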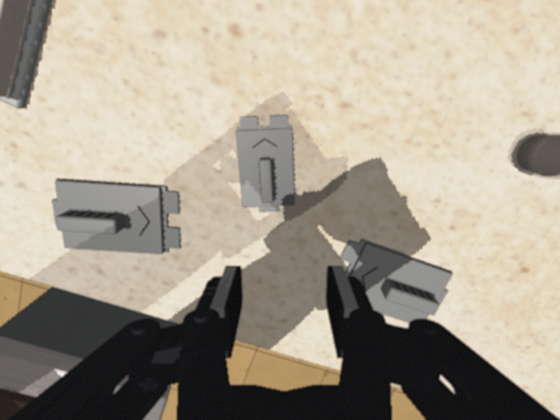

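```bash
python3 - <<'E'
from h import *
import pickle
c=pickle.load(open("wa.pkl","rb"))
L=onplane(c,(263.5,115.5),.003);T=onplane(c,(267,210.5),.003);d=L-T
print(L,T,np.linalg.norm(d),np.arctan2(d[1],d[0]))
print("plate width",np.linalg.norm(onplane(c,(238,165),.008)-onplane(c,(294.5,165),.008)))
u=d/np.linalg.norm(d); O=L-.052*u; print("origin",O,"grip",O-.01*u)
g=onplane(c,(266,180),.0255);print("grip px",g)
yaw=np.arctan2(d[1],d[0])
plan(O-.01*u+np.array([0,0,.12]),yaw)
E
```

```text
[ 0.53866668 -0.16726702  0.003     ] [ 0.44666729 -0.20228574  0.003     ] 0.0984387995092604 0.36370680047937487
plate width 0.05761724467027271
origin [ 0.49006828 -0.18576555  0.003     ] grip [ 0.48072243 -0.18932296  0.003     ]
grip px [ 0.48298298 -0.1899895   0.0255    ]
pos [ 0.4784 -0.2107  0.206 ] rpy [ 3.140e+00 -8.000e-04  3.409e-01] q6 0.62 F [ 0.22 -0.53 -0.03]
dp [ 0.0093 -0.0195  0.0829] turn [ 0.09 -0.05 -1.31]
```

The size matches (98x58 mm against 100x56), so the small cover is the right one. I'll move over it and measure a second time from a lower view.

>>> play_rows --dp '[[0.003, -0.007, 0.03], [0.003, -0.007, 0.03], [0.003, -0.006, 0.022], [0, 0, 0], [0, 0, 0]]' --turn '[[0, 0, 0], [0, 0, 0], [0, 0, -1.3], [0, 0, 0], [0, 0, 0]]' --grip '[0.04, 0.04, 0.04, 0.04, 0.04]'

```text
time: 2.65
position: [0.4807, -0.1886, 0.1244]
orientation: [3.14, -0.001, 0.364]
ft_force: [-0.0, 0.1, 0.2]
finger_gap: 0.0401
```

```bash
python3 - <<'E'
from h import *
import pickle
c=cam("wrist");pickle.dump(c,open("wb.pkl","wb"))
im=snap("wrist"); x=[]
for t in ("cover","grip"):
    for r in optics.outline_of(t,"wrist")[:2]: print(t,round(r["conf"],2),r["box"])
O=np.array([.490,-.1858,0]);u=np.array([.9346,.3557,0])
p=proj(c,O); print(p, proj(c,O+.052*u),proj(c,O-.048*u))
x0,y0=int(p[0])-130,max(0,int(p[1])-110); print("crop",x0,y0)
cv2.imwrite("pics/d.png",cv2.resize(im[y0:y0+200,x0:x0+260,::-1],None,fx=3,fy=3,interpolation=cv2.INTER_CUBIC))
E
```

```text
cover 0.96 [247.4, 132.7, 74.1, 118.3]
cover 0.95 [374.8, 284.5, 133.7, 100.3]
grip 0.9 [246.7, 131.6, 77.9, 120.3]
grip 0.88 [14.4, 202.2, 158.2, 93.3]
[283.63759105 195.57355894] [283.65028712 130.66333489] [283.62711697 249.12360322]
crop 153 85
```

View pics/d.png

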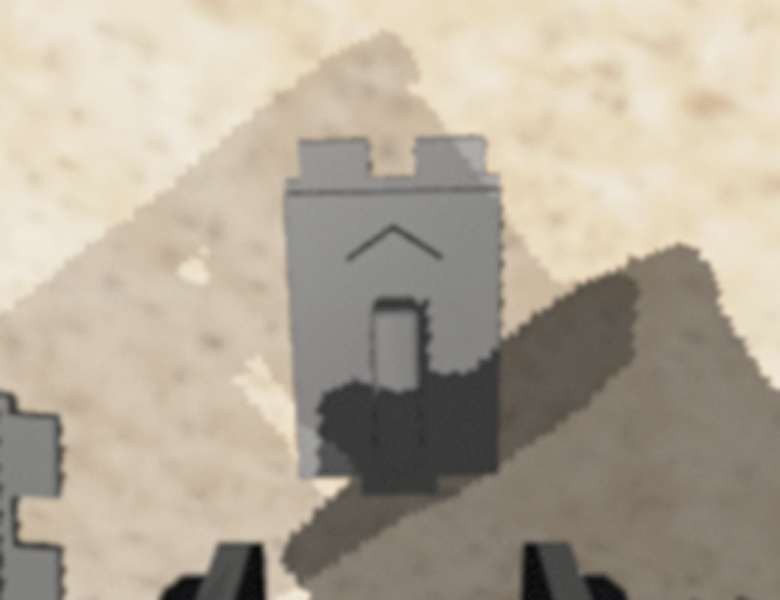

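Second view: lip centre is at pixel (284,130.7) and tail at (286,249), within 1 px of the prediction. Yaw needs about +1.2°. Descending to grasp.

>>> play_rows --dp '[[0, 0.0005, 0.03], [0, 0, 0.035], [0, 0, 0.03], [0, 0, 0.013], [0, 0, 0.0]]' --turn '[[0, 0, -1.2], [0, 0, 0], [0, 0, 0], [0, 0, 0], [0, 0, 0]]' --grip '[0.04, 0.04, 0.04, 0.04, 0.04]' --newtons 40

```text
time: 3.42
position: [0.4802, -0.1877, 0.0149]
orientation: [-3.141, 0.0, 0.386]
ft_force: [-0.8, -0.6, -0.0]
finger_gap: 0.0398
```

```bash
python3 - <<'E'
from h import *
plan((.4808,-.1893,.0115),.385)
E
```

```text
pos [ 0.4802 -0.1877  0.0149] rpy [-3.141e+00  4.000e-04  3.861e-01] q6 0.62 F [-0.8  -0.63 -0.01]
dp [-0.      0.0017  0.0034] turn [-0.03  0.02  0.06]
```

>>> play_rows --dp '[[0, 0.0015, 0.003], [0, 0, 0], [0, 0, 0], [0, 0, 0], [0, 0, 0]]' --turn '[[0, 0, 0], [0, 0, 0], [0, 0, 0], [0, 0, 0], [0, 0, 0]]' --grip '[0.04, 0.025, 0.0, 0.0, 0.0]' --newtons 40

```text
time: 4.05
position: [0.4815, -0.1895, 0.013]
orientation: [3.14, -0.001, 0.386]
ft_force: [-0.3, -0.4, 5.6]
finger_gap: 0.0111
```

>>> play_rows --dp '[[0, 0, 0], [0, 0, -0.04], [0, 0, -0.05], [0, 0, -0.05], [0, 0, 0]]' --turn '[[0, 0, 0], [0, 0, 0], [0, 0, 0], [0, 0, 0], [0, 0, 0]]' --grip '[0.0, 0.0, 0.0, 0.0, 0.0]'

```text
time: 4.68
position: [0.4833, -0.1905, 0.1567]
orientation: [3.134, -0.006, 0.386]
ft_force: [-0.3, 0.3, -1.1]
finger_gap: 0.0105
```

```bash
python3 - <<'E'
from h import *
plan((.45,0.08,.20),-.13)
# coarse scale pose from top view
c=cam("top")
b=optics.read_camera("top")
# white shell corners eyeballed in crop b.png: px=180+u/3.3, py=170+v/3.3
for n,(u,v) in dict(footTL=(122,50),footTR=(227,62),footBL=(98,222),footBR=(204,235)).items(): print(n,onplane(c,(180+u/3.3,170+v/3.3),.048))
E
```

```text
pos [ 0.4833 -0.1905  0.1567] rpy [ 3.1338 -0.0055  0.3865] q6 0.61 F [-0.29  0.32 -1.12]
dp [ 0.0714 -0.2627 -0.045 ] turn [ 0.35 -0.42 29.59]
footTL [0.66910844 0.15574769 0.048     ]
footTR [0.65580177 0.05129117 0.048     ]
footBL [0.49778453 0.17777568 0.048     ]
footBR [0.48395934 0.07399148 0.048     ]
```

```bash
python3 - <<'E'
from h import *
plan((.468,0.129,.20),-.129)
E
```

```text
pos [ 0.4816 -0.1895  0.1537] rpy [ 3.1385e+00 -2.2000e-03  3.8640e-01] q6 0.61 F [-0.09 -0.65 -1.14]
dp [ 0.1075 -0.3    -0.047 ] turn [ 0.14 -0.17 29.53]
```

>>> play_rows --dp '[[0.01, -0.04, -0.02], [0.02, -0.06, -0.02], [0.02, -0.06, -0.007], [0.025, -0.06, 0], [0.02, -0.05, 0]]' --turn '[[0, 0, 0], [0, 0, 0], [0, 0, 0], [0, 0, 0], [0, 0, 0]]' --grip '[0, 0, 0, 0, 0]'

```text
time: 5.35
position: [0.4655, 0.0917, 0.1952]
orientation: [-3.14, 0.004, 0.387]
ft_force: [1.0, 0.7, -1.9]
finger_gap: 0.0108
```

>>> play_rows --dp '[[0.012, -0.03, 0], [0, 0, 0], [0, 0, 0], [0, 0, 0], [0, 0, 0]]' --turn '[[0, 0, 8], [0, 0, 10], [0, 0, 9], [0, 0, 2.5], [0, 0, 0]]' --grip '[0, 0, 0, 0, 0]'

```text
time: 5.98
position: [0.4657, 0.1219, 0.1951]
orientation: [3.141, 0.005, -0.128]
ft_force: [-0.4, 0.8, -0.7]
finger_gap: 0.0109
```

```bash
python3 - <<'E'
from h import *
import pickle
plan((.468,0.129,.20),-.129)
c=cam("wrist");pickle.dump(c,open("we.pkl","wb"))
snap("wrist","e.png")
for t in ("scale","slot","seat","catch_nose","cover"):
    for r in optics.outline_of(t,"wrist")[:2]: print(t,round(r["conf"],2),r["box"])
E
```

```text
pos [0.4657 0.1219 0.1951] rpy [ 3.1408  0.0048 -0.128 ] q6 1.74 F [-0.42  0.8  -0.75]
dp [ 0.0013 -0.0074 -0.0049] turn [0.05 0.27 0.06]
scale 0.74 [185.8, 1.7, 169.6, 180.0]
slot 0.87 [188.3, 1.0, 168.6, 182.3]
slot 0.42 [222.7, 151.1, 123.1, 182.3]
seat 0.57 [185.1, 3.8, 176.1, 180.1]
seat 0.17 [2.5, 109.0, 59.3, 78.7]
cover 0.88 [220.8, 147.7, 125.2, 188.5]
cover 0.84 [386.1, 188.3, 132.6, 102.2]
```

View pics/e.png

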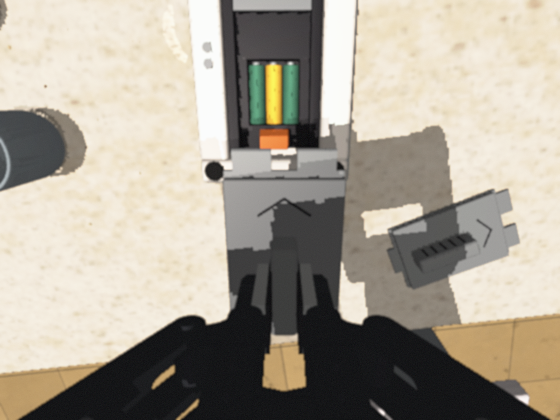

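>>> play_rows --dp '[[0, -0.003, -0.03], [0, -0.005, -0.03], [0, 0, 0], [0, 0, 0]]' --turn '[[0, 0, 0], [0, 0, 0], [0, 0, 0], [0, 0, 0]]' --grip '[0, 0, 0, 0]'

```text
time: 6.78
position: [0.4676, 0.1297, 0.2565]
orientation: [3.141, 0.002, -0.129]
ft_force: [0.1, -0.4, -1.2]
finger_gap: 0.0104
```

```bash
python3 - <<'E'
from h import *
import pickle
c=cam("wrist");plan((.468,.129,.26),-.129)
im=snap("wrist");pickle.dump((c,im),open("wf.pkl","wb"))
cv2.imwrite("pics/f.png",cv2.resize(im[0:180,160:400,::-1],None,fx=3.3,fy=3.3,interpolation=cv2.INTER_CUBIC))
E
```

```text
pos [0.4676 0.1297 0.2565] rpy [ 3.1412e+00  1.6000e-03 -1.2850e-01] q6 1.76 F [ 0.07 -0.42 -1.18]
dp [ 0.0005  0.0006 -0.0035] turn [0.02 0.09 0.03]
```

View pics/f.png

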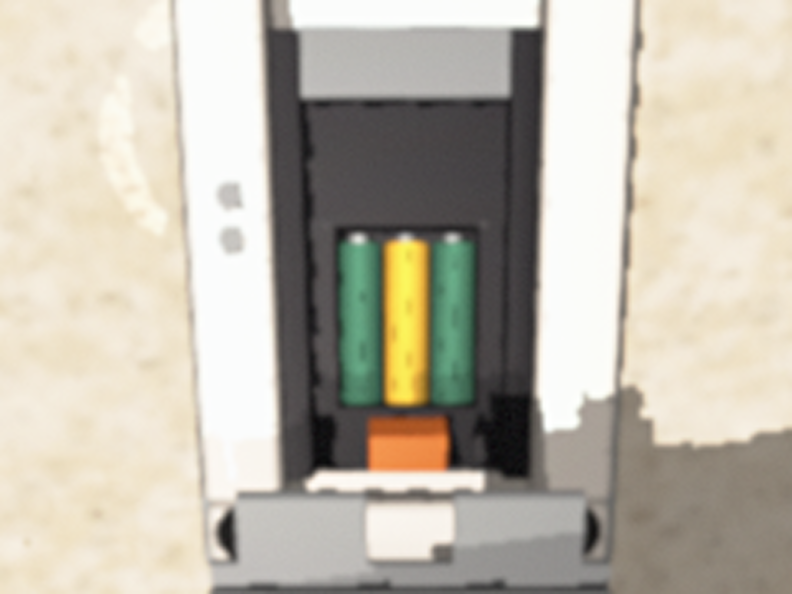

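The picture shows the bridge's front edge at crop v=98, u 302–510, the catch at u 368–448 with tip v≈417, and the cover lip in hand at v≈493, u 238–587. Everything is well aligned.

```bash
python3 - <<'E'
from h import *
import pickle
c,im=pickle.load(open("wf.pkl","rb"))
S=np.array([.5767,.1147,0]); Rs=Ro.from_euler('z',-.129); T=np.array([.4676,.1297,.2565])
f=lambda n,u,v,z: print(n,"scale",(Rs.inv().apply(onplane(c,(160+u/3.3,v/3.3),z)-S)*1e3).round(1),"tool",((Rs.inv().apply(onplane(c,(160+u/3.3,v/3.3),z)-T))*1e3).round(1))
f("bridgeL",302,98,.0445);f("bridgeR",510,98,.0445)
f("wallL",265,100,.044);f("wallR",543,100,.044)
f("shell L",190,300,.044);f("shell R",629,300,.044)
f("shell L",180,100,.044);f("shell R",637,100,.044)
f("footL",230,530,.048);f("footR",590,530,.048)
f("flat",408,433,.0465);f("tip",408,417,.039)
zl=.2565-.010
f("lipL",238,493,zl);f("lipR",587,493,zl)
E
```

```text
bridgeL scale [38.  31.  44.5] tool [ 148.1   30.1 -212. ]
bridgeR scale [ 38.  -28.5  44.5] tool [ 148.1  -29.4 -212. ]
wallL scale [37.5 41.6 44. ] tool [ 147.7   40.8 -212.5]
wallR scale [ 37.6 -38.1  44. ] tool [ 147.7  -38.9 -212.5]
shell L scale [-16.2  66.4  44. ] tool [  93.9   65.6 -212.5]
shell R scale [-16.2 -66.1  44. ] tool [  94.   -66.9 -212.5]
shell L scale [37.5 66.  44. ] tool [ 147.7   65.1 -212.5]
shell R scale [ 37.6 -65.   44. ] tool [ 147.7  -65.8 -212.5]
footL scale [-85.   57.1  48. ] tool [  25.2   56.3 -208.5]
footR scale [-84.9 -57.3  48. ] tool [  25.2  -58.1 -208.5]
flat scale [-55.1   0.6  46.5] tool [  55.1   -0.3 -210. ]
tip scale [-50.7   0.6  39. ] tool [ 5.940e+01 -2.000e-01 -2.175e+02]
lipL scale [-48.7  23.7 246.5] tool [ 61.4  22.8 -10. ]
lipR scale [-48.7 -24.  246.5] tool [ 61.5 -24.9 -10. ]
```

The tray sits about -8 mm from nominal. The mouth is at scale x≈38 and the catch tip at -50.7, and the two agree. Next I pitch the tail up 12° in the air and place the lip above the floor at scale x≈20.

```bash
cat >> h.py <<'E'
S=np.array([.5767,.1147,0]); Rs=Ro.from_euler('z',-.129)
def lipgo(xs,zs,deg=12,ys=.0017):
    R1=Rs*Ro.from_euler('x',np.pi)*Ro.from_euler('y',np.radians(-deg))
    v=R1.apply([.0618,0,.013]); L=S+Rs.apply([xs,0,0])+[0,0,zs]; w=L-v
    s=Rs.inv().apply(w-S); s[1]=ys; plan(S+Rs.apply(s),-.129,np.radians(-deg))
def where():
    o=readout.get_obs(); R=Ro.from_euler('xyz',o["orientation"])
    g=lambda p:(Rs.inv().apply(R.apply(p)+o["position"]-S)*1e3).round(1)
    print("t",o["time"].round(2),"tcp",g([0,0,0]),"lip",g([.0618,0,.013]),"tail",g([-.0382,0,.013]),"rpy_s",np.degrees((Rs.inv()*R*Ro.from_euler('x',np.pi)).as_euler('xyz')).round(2),"Fscale",Rs.inv().apply(o["ft_force"]).round(2),"tq",np.round(o["torque"],2))
E
python3 - <<'E'
from h import *
where(); lipgo(.020,.065)
E
```

```text
Traceback (most recent call last):
  File "h.py", line 31, in where
    print("t",o["time"].round(2),"tcp",g([0,0,0]),"lip",g([.0618,0,.013]),"tail",g([-.0382,0,.013]),"rpy_s",np.degrees((Rs.inv()*R*Ro.from_euler('x',np.pi)).as_euler('xyz')).round(2),"Fscale",Rs.inv().apply(o["ft_force"]).round(2),"tq",np.round(o["torque"],2))
              ^^^^^^^^^^^^^^^
AttributeError: 'float' object has no attribute 'round'
```

```bash
sed -i 's/o\["time"\].round(2)/round(float(o["time"]),2)/' h.py
python3 - <<'E'
from h import *
where(); lipgo(.020,.065)
E
```

```text
t 6.83 tcp [-110.4    0.8  255.9] lip [-48.6   0.8 242.7] tail [-148.6    0.7  243. ] rpy_s [-0.04  0.16  0.02] Fscale [ 0.11 -0.31 -0.97] tq [0.03 0.02 0.01]
pos [0.4673 0.1297 0.2559] rpy [ 3.141e+00  2.900e-03 -1.286e-01] q6 1.76 F [ 0.07 -0.33 -0.97]
dp [ 0.0731 -0.001   0.1651] turn [  0.04 -11.84   0.02]
```

>>> play_rows --dp '[[0.036, -0.0005, 0.04], [0.037, -0.0005, 0.05], [0, 0, 0.02], [0, 0, 0], [0, 0, 0]]' --turn '[[0, 0, 0], [0, 0, 0], [0, 0, 0], [0, -6, 0], [0, -5.9, 0]]' --grip '[0, 0, 0, 0, 0]'

```text
time: 7.45
position: [0.5392, 0.1213, 0.1454]
orientation: [3.141, 0.215, -0.129]
ft_force: [1.5, 0.2, -1.1]
finger_gap: 0.0106
```

>>> play_rows --dp '[[0, 0, 0], [0, 0, 0]]' --turn '[[0, 0, 0], [0, 0, 0]]' --grip '[0, 0]'

```text
time: 7.7
position: [0.5398, 0.1214, 0.1466]
orientation: [3.141, 0.209, -0.129]
ft_force: [0.1, -0.0, -1.1]
finger_gap: 0.0106
```

```bash
python3 - <<'E'
from h import *
where(); lipgo(.020,.042)
E
```

```text
t 7.7 tcp [-37.4   1.9 146.6] lip [ 20.4   1.9 121.1] tail [-77.5   1.9 141.8] rpy_s [-2.000e-02  1.195e+01  1.000e-02] Fscale [ 0.1   0.01 -1.09] tq [-0.   -0.15 -0.02]
pos [0.5398 0.1214 0.1466] rpy [ 3.1412  0.2086 -0.1288] q6 1.71 F [ 0.1  -0.01 -1.09]
dp [0.016  0.0002 0.0774] turn [ 0.02 -0.05  0.01]
```

>>> play_rows --dp '[[0.006, 0, 0.028], [0.006, 0, 0.028], [0.003, 0, 0.014], [0, 0, 0], [0, 0, 0]]' --turn '[[0, 0, 0], [0, 0, 0], [0, 0, 0], [0, 0, 0], [0, 0, 0]]' --grip '[0, 0, 0, 0, 0]'

```text
time: 8.32
position: [0.5418, 0.1215, 0.0774]
orientation: [-3.141, 0.205, -0.128]
ft_force: [0.4, -0.5, -0.6]
finger_gap: 0.0104
```

```bash
python3 - <<'E'
from h import *
import pickle
where(); lipgo(.020,.035)
c=cam("wrist"); im=snap("wrist"); pickle.dump((c,im),open("wg.pkl","wb"))
cv2.imwrite("pics/g.png",cv2.resize(im[40:250,160:420,::-1],None,fx=3,fy=3,interpolation=cv2.INTER_CUBIC))
E
```

```text
t 8.32 tcp [-35.5   2.3  77.4] lip [22.3  2.3 52.1] tail [-75.6   2.3  72.5] rpy_s [ 0.02 11.77  0.04] Fscale [ 0.48 -0.4  -0.64] tq [ 0.04 -0.15 -0.04]
pos [0.5418 0.1215 0.0774] rpy [-3.1413  0.2054 -0.1284] q6 1.71 F [ 0.43 -0.46 -0.64]
dp [0.0013 0.0006 0.0169] turn [-0.01 -0.23  0.03]
```

View pics/g.png

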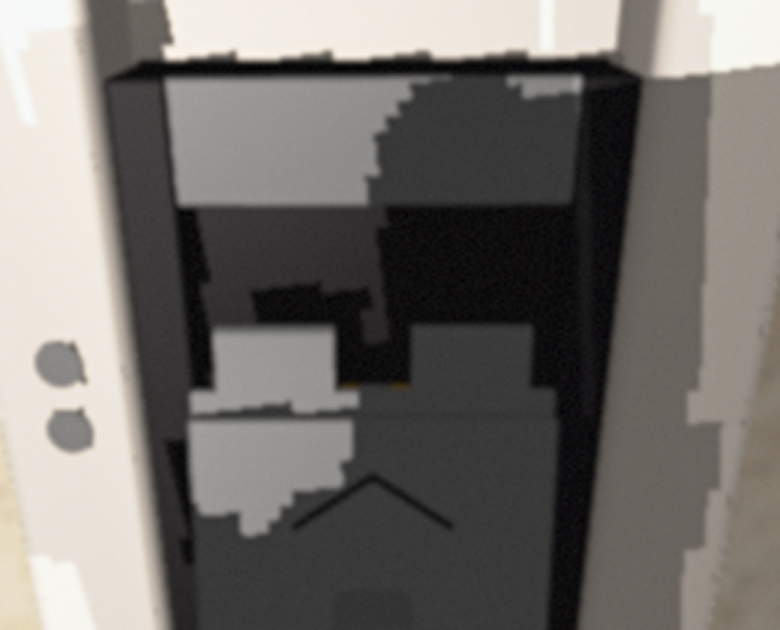

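Cover tongue midline is at crop u=372 and the bridge midline at 375, so the cover must go about 0.7 mm right. Lowering onto the floor.

>>> play_rows --dp '[[0.001, 0.0006, 0.006], [0.001, 0, 0.005], [0.0004, 0, 0.002], [0, 0, 0], [0, 0, 0]]' --turn '[[0, -0.2, 0], [0, 0, 0], [0, 0, 0], [0, 0, 0], [0, 0, 0]]' --grip '[0, 0, 0, 0, 0]'

```text
time: 9.0
position: [0.5407, 0.1209, 0.063]
orientation: [-3.142, 0.211, -0.129]
ft_force: [0.0, -0.7, -0.2]
finger_gap: 0.011
```

```bash
python3 - <<'E'
from h import *
where()
E
```

```text
t 9.0 tcp [-36.5   1.5  63. ] lip [21.2  1.5 37.4] tail [-76.6   1.5  58.3] rpy_s [ 0.   12.09  0.02] Fscale [ 0.11 -0.65 -0.19] tq [-0.05 -0.13 -0.02]
```

Now small steps down, looking for contact.

>>> play_rows --dp '[[0.0002, 0, 0.001], [0.0001, 0, 0.0005], [0.0001, 0, 0.0005], [0, 0, 0]]' --turn '[[0, 0, 0], [0, 0, 0], [0, 0, 0], [0, 0, 0]]' --grip '[0, 0, 0, 0]'

```text
time: 9.5
position: [0.5405, 0.1209, 0.0609]
orientation: [3.142, 0.211, -0.129]
ft_force: [0.1, -0.3, -0.7]
finger_gap: 0.0107
```

>>> play_rows --dp '[[0.0001, 0, 0.0005], [0, 0, 0], [0, 0, 0]]' --turn '[[0, 0, 0], [0, 0, 0], [0, 0, 0]]' --grip '[0, 0, 0]'

```text
time: 9.88
position: [0.5405, 0.1209, 0.0604]
orientation: [-3.142, 0.211, -0.129]
ft_force: [0.3, 0.0, -1.5]
finger_gap: 0.0109
```

```bash
python3 - <<'E'
from h import *
where()
E
```

```text
t 9.88 tcp [-36.7   1.5  60.4] lip [21.   1.5 34.8] tail [-76.7   1.5  55.7] rpy_s [ 0.   12.09  0.02] Fscale [ 0.32  0.05 -1.47] tq [ 0.01 -0.14  0.  ]
```

>>> play_rows --dp '[[0.0001, 0, 0.0005], [0, 0, 0]]' --turn '[[0, 0, 0], [0, 0, 0]]' --grip '[0, 0]'

```text
time: 10.12
position: [0.5405, 0.1209, 0.0602]
orientation: [3.142, 0.211, -0.129]
ft_force: [-2.0, 0.9, 2.3]
finger_gap: 0.0109
```

>>> play_rows --dp '[[0.0001, 0, 0.0005], [0, 0, 0]]' --turn '[[0, 0, 0], [0, 0, 0]]' --grip '[0, 0]'

```text
time: 10.38
position: [0.5404, 0.1209, 0.0598]
orientation: [3.142, 0.212, -0.129]
ft_force: [-2.8, 0.1, 4.7]
finger_gap: 0.0107
```

Contact at lip z≈34.5 as expected. I ease off 0.4 mm and slide forward.

>>> play_rows --dp '[[-0.0001, 0, -0.0004], [0.0029, 0, -0.0006], [0.0029, 0, -0.0006], [0.0029, 0, -0.0006], [0.0029, 0, -0.0006]]' --turn '[[0, 0, 0], [0, 0, 0], [0, 0, 0], [0, 0, 0], [0, 0, 0]]' --grip '[0, 0, 0, 0, 0]'

```text
time: 11.0
position: [0.5518, 0.1196, 0.0599]
orientation: [-3.141, 0.213, -0.129]
ft_force: [-4.9, 0.3, 5.7]
finger_gap: 0.0107
```

```bash
python3 - <<'E'
from h import *
where()
E
```

```text
t 11.0 tcp [-25.4   1.6  59.9] lip [32.3  1.7 34.1] tail [-65.4   1.6  55.3] rpy_s [1.000e-02 1.223e+01 3.000e-02] Fscale [-4.87 -0.29  5.72] tq [ 0.12  0.63 -0.  ]
```

>>> play_rows --dp '[[-0.0001, 0, -0.0006], [0, 0, 0]]' --turn '[[0, 0, 0], [0, 0, 0]]' --grip '[0, 0]'

```text
time: 11.25
position: [0.5526, 0.1194, 0.06]
orientation: [-3.141, 0.21, -0.129]
ft_force: [-0.0, 0.7, 1.4]
finger_gap: 0.011
```

>>> play_rows --dp '[[0.002, 0, -0.0004], [0.002, 0, -0.0004], [0, 0, 0]]' --turn '[[0, 0, 0], [0, 0, 0], [0, 0, 0]]' --grip '[0, 0, 0]'

```text
time: 11.62
position: [0.5567, 0.1187, 0.0601]
orientation: [-3.142, 0.21, -0.129]
ft_force: [-0.2, 0.4, 1.2]
finger_gap: 0.0109
```

```bash
python3 - <<'E'
from h import *
where()
E
```

```text
t 11.62 tcp [-20.4   1.4  60.1] lip [37.4  1.4 34.5] tail [-60.4   1.4  55.4] rpy_s [ 0.   12.05  0.02] Fscale [-0.22  0.35  1.2 ] tq [-0.03  0.01  0.01]
```

Light contact. The lip is now at the mouth, so I continue.

>>> play_rows --dp '[[0.002, 0, -0.0004], [0.002, 0, -0.0004], [0.001, 0, -0.0002], [0, 0, 0]]' --turn '[[0, 0, 0], [0, 0, 0], [0, 0, 0], [0, 0, 0]]' --grip '[0, 0, 0, 0]'

```text
time: 12.12
position: [0.5617, 0.1181, 0.0602]
orientation: [-3.142, 0.21, -0.129]
ft_force: [-0.9, 0.0, 1.0]
finger_gap: 0.011
```

>>> play_rows --dp '[[0.001, 0, -0.0002], [0, 0, 0]]' --turn '[[0, 0, 0], [0, 0, 0]]' --grip '[0, 0]'

```text
time: 12.38
position: [0.5624, 0.1181, 0.0602]
orientation: [-3.142, 0.211, -0.129]
ft_force: [-1.9, -0.1, 0.2]
finger_gap: 0.0107
```

>>> play_rows --dp '[[0.001, 0, -0.0002], [0, 0, 0]]' --turn '[[0, 0, 0], [0, 0, 0]]' --grip '[0, 0]'

```text
time: 12.62
position: [0.5635, 0.1179, 0.0601]
orientation: [-3.142, 0.211, -0.129]
ft_force: [-1.2, 1.2, 1.2]
finger_gap: 0.0105
```

```bash
python3 - <<'E'
from h import *
where()
E
```

```text
t 12.62 tcp [-13.5   1.5  60.1] lip [44.2  1.5 34.5] tail [-53.6   1.5  55.4] rpy_s [ 0.   12.09  0.02] Fscale [-1.31  1.03  1.23] tq [0.04 0.02 0.02]
```

>>> play_rows --dp '[[0.001, 0, -0.0002], [0, 0, 0]]' --turn '[[0, 0, 0], [0, 0, 0]]' --grip '[0, 0]'

```text
time: 12.88
position: [0.5645, 0.1178, 0.0602]
orientation: [-3.142, 0.211, -0.129]
ft_force: [-1.2, 0.2, 1.8]
finger_gap: 0.0108
```

>>> play_rows --dp '[[0.0007, 0, -0.0001], [0, 0, 0]]' --turn '[[0, 0, 0], [0, 0, 0]]' --grip '[0, 0]'

```text
time: 13.12
position: [0.5651, 0.1177, 0.0601]
orientation: [3.142, 0.211, -0.129]
ft_force: [-2.3, 0.7, 1.9]
finger_gap: 0.0108
```

>>> play_rows --dp '[[0.0005, 0, -0.0001], [0, 0, 0]]' --turn '[[0, 0, 0], [0, 0, 0]]' --grip '[0, 0]'

```text
time: 13.38
position: [0.5651, 0.1177, 0.0601]
orientation: [3.142, 0.213, -0.129]
ft_force: [-4.6, 0.7, 2.6]
finger_gap: 0.0108
```

>>> play_rows --dp '[[0.0004, 0, -0.0001], [0, 0, 0]]' --turn '[[0, 0, 0], [0, 0, 0]]' --grip '[0, 0]'

```text
time: 13.62
position: [0.5652, 0.1177, 0.0601]
orientation: [3.141, 0.214, -0.128]
ft_force: [-4.7, 0.2, 4.6]
finger_gap: 0.0109
```

```bash
python3 - <<'E'
from h import *
where()
E
```

```text
t 13.62 tcp [-11.8   1.5  60.1] lip [45.9  1.5 34.3] tail [-51.9   1.4  55.5] rpy_s [-1.000e-02  1.224e+01  3.000e-02] Fscale [-4.66 -0.45  4.6 ] tq [0.07 0.78 0.05]
```

It stalls at lip x=45.9 with about 4.7 N forward. Expected home is 38+8=46, so it is home. Now pivoting about the lip: per 2°, dp≈(-0.4, 0, 2.2) mm.

>>> play_rows --dp '[[-0.0004, 0, 0.0019], [-0.0004, 0, 0.0022], [0, 0, 0]]' --turn '[[0, 2, 0], [0, 2, 0], [0, 0, 0]]' --grip '[0, 0, 0]'

```text
time: 14.0
position: [0.5637, 0.1179, 0.0562]
orientation: [3.141, 0.143, -0.128]
ft_force: [-5.1, 1.2, 2.8]
finger_gap: 0.0109
```

```bash
python3 - <<'E'
from h import *
where()
E
```

```text
t 14.0 tcp [-13.3   1.5  56.2] lip [46.   1.5 34.5] tail [-52.9   1.5  48.8] rpy_s [-0.01  8.18  0.04] Fscale [-5.26  0.56  2.76] tq [0.04 0.71 0.02]
```

>>> play_rows --dp '[[-0.0004, 0, 0.0022], [-0.0002, 0, 0.0011], [0, 0, 0]]' --turn '[[0, 2, 0], [0, 1, 0], [0, 0, 0]]' --grip '[0, 0, 0]'

```text
time: 14.38
position: [0.5628, 0.118, 0.0531]
orientation: [3.141, 0.091, -0.128]
ft_force: [-5.2, 1.1, 4.0]
finger_gap: 0.0111
```

```bash
python3 - <<'E'
from h import *
where()
E
```

```text
t 14.38 tcp [-14.2   1.5  53.1] lip [46.1  1.5 34.5] tail [-53.4   1.5  43.6] rpy_s [-0.01  5.22  0.04] Fscale [-5.3   0.45  4.01] tq [0.07 0.8  0.04]
```

>>> play_rows --dp '[[-0.0002, 0, 0.0011], [0, 0, 0]]' --turn '[[0, 1, 0], [0, 0, 0]]' --grip '[0, 0]'

```text
time: 14.62
position: [0.5627, 0.118, 0.0525]
orientation: [3.141, 0.074, -0.128]
ft_force: [-5.8, -0.1, 7.0]
finger_gap: 0.0107
```

```bash
python3 - <<'E'
from h import *
where()
E
```

```text
t 14.62 tcp [-14.3   1.5  52.5] lip [46.4  1.5 35. ] tail [-53.4   1.5  42.4] rpy_s [-0.01  4.23  0.03] Fscale [-5.75 -0.83  7.02] tq [ 0.07  1.06 -0.04]
```

Tail engaged on the bevel below its top, 7 N vertical. Release, lift, and press with closed fingers on the rear of the rib.

>>> play_rows --dp '[[0, 0, 0], [0, 0, 0], [0, 0, -0.01], [0, 0, -0.02], [-0.015, 0, 0]]' --turn '[[0, 0, 0], [0, 0, 0], [0, 0, 0], [0, 0, 0], [0, 4.2, 0]]' --grip '[0.03, 0.03, 0.03, 0.03, 0.0]'

```text
time: 15.25
position: [0.5547, 0.1193, 0.0871]
orientation: [-3.14, -0.012, -0.13]
ft_force: [0.4, -0.2, -0.2]
finger_gap: 0.0128
```

>>> play_rows --dp '[[0, 0, 0], [0, 0, 0], [0, 0, 0]]' --turn '[[0, 0, 0], [0, 0, 0], [0, 0, 0]]' --grip '[0, 0, 0]'

```text
time: 15.62
position: [0.5513, 0.1195, 0.0833]
orientation: [-3.141, -0.002, -0.129]
ft_force: [-0.2, 0.3, -0.4]
finger_gap: -0.0001
```

```bash
python3 - <<'E'
from h import *
where()
im=snap("wrist"); cv2.imwrite("pics/i.png",cv2.resize(im[60:330,120:440,::-1],None,fx=2.2,fy=2.2,interpolation=cv2.INTER_CUBIC))
E
```

```text
t 15.62 tcp [-25.8   1.5  83.3] lip [36.   1.5 70.4] tail [-64.    1.4  70.2] rpy_s [ 0.01 -0.12  0.01] Fscale [-0.27  0.29 -0.39] tq [-0.03 -0.02  0.01]
```

View pics/i.png

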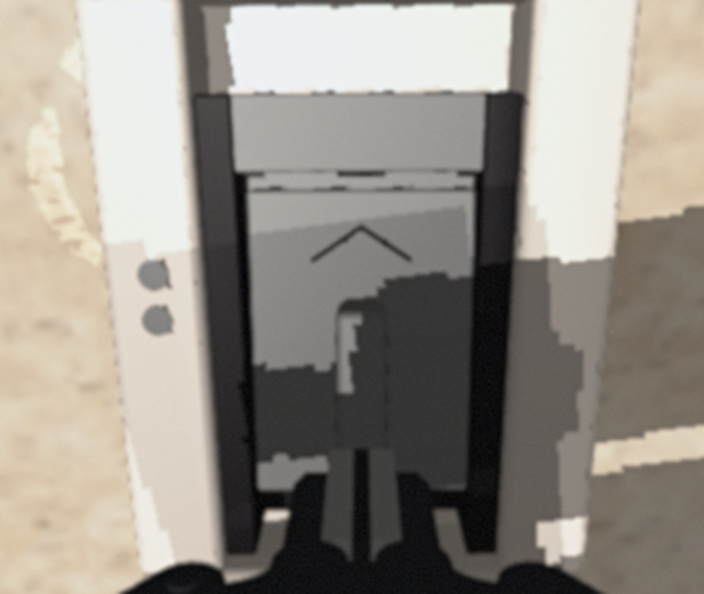

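The lip is in the slot and the cover lies straight between the walls. Move 7 mm further back and press.

>>> play_rows --dp '[[-0.007, 0, 0.005], [0, 0, 0.006], [0, 0, 0.002], [0, 0, 0.001], [0, 0, 0]]' --turn '[[0, 0, 0], [0, 0, 0], [0, 0, 0], [0, 0, 0], [0, 0, 0]]' --grip '[0, 0, 0, 0, 0]'

```text
time: 16.3
position: [0.5436, 0.1205, 0.0689]
orientation: [3.142, -0.002, -0.129]
ft_force: [0.7, 0.6, -0.8]
finger_gap: 0.0
```

>>> play_rows --dp '[[0, 0, 0.001], [0, 0, 0.001], [0, 0, 0]]' --turn '[[0, 0, 0], [0, 0, 0], [0, 0, 0]]' --grip '[0, 0, 0]'

```text
time: 16.68
position: [0.5437, 0.1205, 0.0673]
orientation: [-3.142, -0.002, -0.129]
ft_force: [-0.2, -0.3, 1.7]
finger_gap: 0.0002
```

>>> play_rows --dp '[[0, 0, 0.001], [0, 0, 0]]' --turn '[[0, 0, 0], [0, 0, 0]]' --grip '[0, 0]'

```text
time: 16.92
position: [0.5436, 0.1205, 0.0667]
orientation: [3.142, -0.002, -0.129]
ft_force: [-2.5, -0.6, 4.9]
finger_gap: -0.0001
```

>>> play_rows --dp '[[0, 0, 0.0007], [0, 0, 0]]' --turn '[[0, 0, 0], [0, 0, 0]]' --grip '[0, 0]'

```text
time: 17.18
position: [0.5435, 0.1206, 0.0661]
orientation: [3.141, -0.001, -0.129]
ft_force: [-3.2, -0.0, 5.1]
finger_gap: -0.0003
```

>>> play_rows --dp '[[0, 0, 0.0007], [0, 0, 0]]' --turn '[[0, 0, 0], [0, 0, 0]]' --grip '[0, 0]'

```text
time: 17.42
position: [0.5433, 0.1206, 0.0655]
orientation: [3.141, -0.0, -0.129]
ft_force: [-3.4, -0.5, 7.2]
finger_gap: -0.0002
```

>>> play_rows --dp '[[0, 0, 0.0007], [0, 0, 0]]' --turn '[[0, 0, 0], [0, 0, 0]]' --grip '[0, 0]'

```text
time: 17.68
position: [0.543, 0.1207, 0.0647]
orientation: [3.141, 0.0, -0.128]
ft_force: [-4.3, 0.7, 7.2]
finger_gap: -0.0
```

>>> play_rows --dp '[[0, 0, 0.0007], [0, 0, 0]]' --turn '[[0, 0, 0], [0, 0, 0]]' --grip '[0, 0]'

```text
time: 17.92
position: [0.5431, 0.1206, 0.0629]
orientation: [-3.142, -0.001, -0.129]
ft_force: [-1.6, 0.7, 2.1]
finger_gap: -0.0002
```

>>> play_rows --dp '[[0, 0, 0.0007], [0, 0, 0]]' --turn '[[0, 0, 0], [0, 0, 0]]' --grip '[0, 0]'

```text
time: 18.18
position: [0.5437, 0.1204, 0.0621]
orientation: [-3.142, -0.002, -0.129]
ft_force: [1.0, -0.7, 0.0]
finger_gap: 0.0
```

>>> play_rows --dp '[[0, 0, 0.0007], [0, 0, 0]]' --turn '[[0, 0, 0], [0, 0, 0]]' --grip '[0, 0]'

```text
time: 18.42
position: [0.5435, 0.1205, 0.0615]
orientation: [3.142, -0.002, -0.129]
ft_force: [-0.2, 0.6, 0.4]
finger_gap: -0.0003
```

>>> play_rows --dp '[[0, 0, 0.0007], [0, 0, 0]]' --turn '[[0, 0, 0], [0, 0, 0]]' --grip '[0, 0]'

```text
time: 18.68
position: [0.5435, 0.1205, 0.061]
orientation: [3.142, -0.002, -0.129]
ft_force: [-0.6, 0.0, 0.6]
finger_gap: -0.0002
```

>>> play_rows --dp '[[0, 0, 0.0007], [0, 0, 0]]' --turn '[[0, 0, 0], [0, 0, 0]]' --grip '[0, 0]'

```text
time: 18.92
position: [0.5436, 0.1205, 0.0606]
orientation: [-3.142, -0.002, -0.129]
ft_force: [-0.7, -0.1, 2.1]
finger_gap: 0.0004
```

>>> play_rows --dp '[[0, 0, 0.0007], [0, 0, 0]]' --turn '[[0, 0, 0], [0, 0, 0]]' --grip '[0, 0]'

```text
time: 19.18
position: [0.5436, 0.1205, 0.0605]
orientation: [3.141, -0.001, -0.128]
ft_force: [-2.5, -0.4, 5.3]
finger_gap: -0.0
```

It bottoms rigidly at z=0.0605, exactly the flat rib-top height (35+25.5). Lift away and look.

>>> play_rows --dp '[[0, 0, -0.01], [0, 0, -0.04], [-0.03, 0, -0.05], [-0.03, 0, -0.03], [0, 0, 0]]' --turn '[[0, 0, 0], [0, 0, 0], [0, 0, 0], [0, 0, 0], [0, 0, 0]]' --grip '[0, 0, 0, 0, 0]'

```text
time: 19.8
position: [0.4845, 0.1287, 0.1929]
orientation: [-3.14, -0.009, -0.128]
ft_force: [-0.1, 0.4, 0.1]
finger_gap: -0.0003
```

>>> play_rows --dp '[[0, 0, 0], [0, 0, 0]]' --turn '[[0, 0, 0], [0, 0, 0]]' --grip '[0, 0]'

```text
time: 20.05
position: [0.4836, 0.128, 0.1878]
orientation: [3.141, 0.001, -0.129]
ft_force: [0.5, 0.5, -0.1]
finger_gap: 0.0002
```

```bash
python3 - <<'E'
from h import *
where(); c=cam("wrist")
im=snap("wrist"); cv2.imwrite("pics/j.png",cv2.resize(im[0:220,160:400,::-1],None,fx=2.7,fy=2.7,interpolation=cv2.INTER_CUBIC))
q=lambda x,y,z:((proj(c,S+Rs.apply([x/1e3,y/1e3,0])+[0,0,z/1e3])-[160,0])*2.7).round(0)
# predicted crop pixels for closed cover, origin x=-6..-8, y=.6
for n,p in dict(stepfront=(-6+42-4,.6,43),ribfront=(6,.6,60.5),ribrear=(-38,.6,60.5),platerearL=(-46,28.6,43),platerearR=(-46,-27.4,43),catchtip=(-50.7,.6,39)).items(): print(n,q(*p))
E
```

```text
t 20.05 tcp [-94.1   1.2 187.8] lip [-32.3   1.2 174.8] tail [-132.3    1.2  174.9] rpy_s [-0.03  0.06  0.  ] Fscale [ 0.39  0.55 -0.11] tq [ 0.02 -0.01 -0.02]
stepfront [335. 117.]
ribfront [335. 210.]
ribrear [335. 372.]
platerearL [245. 393.]
platerearR [424. 393.]
catchtip [335. 406.]
```

View pics/j.png

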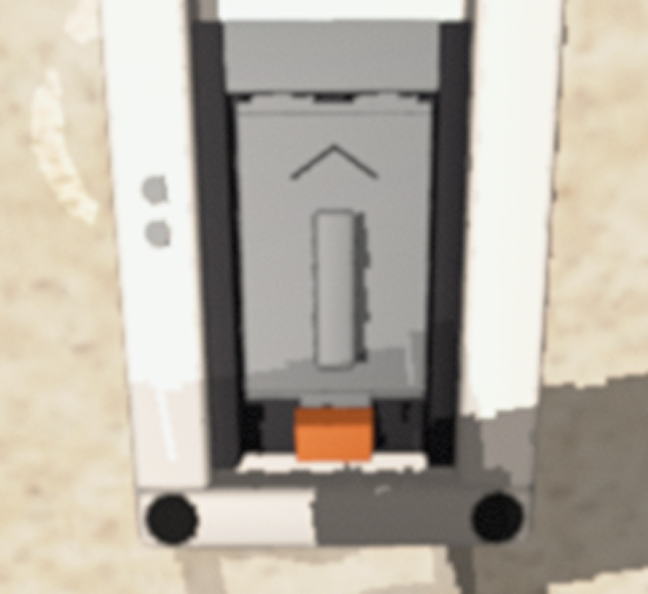

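The tongue disappears under the orange catch, whose tip is at v≈406 as predicted for closed. The rib runs v 210–369, against a predicted 210–372. The lip is under the bridge and the cover lies straight. Handing in.

```bash
python3 -c "
from workcell import env
print(env.job_done())"
```

```text
the job is handed in; nothing more can be done
None
```

I fitted the small grey cover into the scale and handed the job in at about 20 s; no verdict was reported, so these are my own checks.

- **Choosing and gripping:** I took the 100x56 mm cover, not the two look-alikes of about 140 mm, and gripped it by its rib.
- **Lip home:** The tray was about 8 mm toward -x from nominal. The lip slid in until it stalled with 4.7 to 5.3 N forward, at scale x 45.9 against an expected 46.
- **Snap:** I pivoted the cover down, let go, and pressed the rear of the rib with closed fingers. The vertical force peaked near 7 N and dropped away when the catch snapped.
- **Flat:** A second press stopped rigidly at 60.5 mm, exactly where the rib top should be with the cover flat.
- **Last picture:** The tongue is under the orange catch, the lip is under the bridge, the cover is straight in the recess within about a millimetre of where I expected it, and the gripper is clear.

The largest force reading at the wrist was about 9 N, and I saw nothing that disagreed. I didn't photograph the mug, shaker and cup again at the end, but the arm's path stayed away from them.

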